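Let the limes out of the lever dispenser and ease its lid shut

TASK

Press down the lever of the lime dispenser to raise its lid, and keep it down until both limes have rolled out into the tray. Then ease the lever slowly back up, keeping your fingertip on it all the way so that the lid closes gently and does not slam. Work the lid only through the lever: do not touch the lid or the limes, and leave everything else on the table where it stands.

Things in the scene. Friction and masses are not known exactly. Their poses are not given: they have to be found in the camera images.
- dispenser: Lime dispenser, fixed to the table: narrow steel chute, slippery, 16 degrees down to its front, grey catch tray before it, gear case on its right. Origin: underside, under the chute's middle line; -x is its front (tray side, roughly towards the robot), +y its left, +z up. Chute: x -0.062 to 0.081, y +-0.030, 0.120 high. Gear case: y -0.054 to -0.030, x -0.014 to 0.030, 0.123 high.
- tray_center (a point): centre of the grey tray's inner floor, at (-0.132, 0, 0.005) in the dispenser frame; the tray spans x -0.200 to -0.064, y +-0.058 there, its walls are 50 mm high and 4 mm thick
- lever (a joint): angle of the press lever, rad: 0 up (rest), 0.50 fully down on its stop. A spring returns it: it takes about 5 N at the pad, all the way. It pivots on a level axle along the dispenser's y at (0.008, -0.043, 0.080) in the dispenser frame and reaches forward to the pad, on the dispenser's right.
- lever_pad (a point): centre of the upper face of the black press pad (36x34 mm, 10 mm thick) at the lever's end. At rest: (-0.101, -0.125, 0.113) in the dispenser frame, tilted 0.25 rad with its front edge higher; level half-way. Fully down it is about 55 mm lower, having moved within about 6 mm of a vertical line. Free space above and below.
- lid (a joint): angle of the lid, rad: 0 shut, 1.10 fully open. Geared to the lever: lid = 2.2 x lever. A lime can pass once it is above about 0.7. Let go, the lever springs back and the lid slams at over 5 rad/s; lifting the pad at 30 mm/s closes it at 0.6 rad/s.
- lid_edge (a point): middle of the lower edge of the lid, a clear plastic hood, 68 mm wide, over the front of the chute (top plate, and front plate 74 mm high); its axle lies at (-0.005, 0, 0.124) in the dispenser frame. Its front swings forward and up, to 95 mm ahead of the axle and 0.19 m above the table at most. Not to be touched.
- lime_front_center (a point): centre of the front lime (about 42 mm), waiting in the chute behind the lid at the start
- lime_back_center (a point): centre of the second lime (about 40 mm), behind the front one in the chute at the start
- lime_front: the front lime; its origin turns with it as it rolls, use its centre
- lime_back: the second lime; its origin turns with it as it rolls, use its centre
- jigger: hourglass-shaped steel jigger, 46 mm across, 77 mm high, to the left of the chute; a bystander, to be left alone. Others not listed: a 72 mm high shaker about 150 mm behind the lever pad, a 61 mm high pot at least 115 mm to the right of the pad, a small jigger left of the tray; origin at the centre of its underside

How it is judged:
By the outcome, as a careful person would: the job done as asked, in the order asked, and still so for the second after the job is handed in, with the robot touching nothing.
It also fails if it takes over 34 s, if anything falls off the work surface, if the arm or the gripper's body presses on something with over 40 N, if the wrist force passes 120 N, or if a joint passes its speed limit or range.

ROBOT

A 7-joint arm with a two-finger parallel gripper is mounted at the origin on a cart in front of the work surface, level with it; the furniture and walls round the work are solid. World frame = base frame: x ahead of the robot, y to its left, z up, the work surface at z = 0. Lengths are in mm, angles in rad, forces in N, time in s.
With the tool pointing down it reaches from about 400 to 900 mm from the base axis. Payload 5.5 kg.
Tool frame: the origin (TCP) lies at the very end of the fingers, on their centre line; the grasp point (between the pads) lies 19 mm behind it; z points along the fingers, x is the direction in which the jaws open and shut, and the axes are right-handed (so a half turn about z gives the same grasp; the last joint's range is limited). The gripper opens to 92 mm and grips with 3 to 60 N. Pads are 19 mm wide; open, the fingers measure 130 mm over their backs; the gripper's body (75 mm by 190 mm) begins 47 mm behind the grasp point.
Start: joints at [1.434, 0.501, -0.427, 1.55, 0.221, 1.138, -0.21], TCP at [253.034, -598.726, 226.729] pointing down, gripper open.
Joint ranges: [-2.88, 2.88], [-0.31, 2.03], [-1.54, 1.56], [0.2, 2.42], [-1.41, 4.55], [0.19, 2.02], [-2.57, 2.57]. Speed limits (rad/s): [2.57, 2.57, 3.14, 3.14, 3.14, 3.14, 3.14].

INTERFACE

Orientations are given as a unit quaternion [w, x, y, z].
In Python, from cell import env, vision, ticket gives the robot as it stands.
- The arm moves only by the tool step_arm, never from a script. Its argument "commands" is a list of rows, each a list of 5 numbers: the opening, from 0 (shut) to 1 (fully open), then the shift along the tool's x, y, z in mm, then the turn about the tool's z in degrees. A call has 1 to 12 rows; each row is the pose to reach, as a shift and turn from the pose measured when the call began, along the tool's axes at that moment; what a row does not reach only later rows make up. A row lasts 1/8 s, in which the tool goes at most 62.5 mm and 10.7 degrees, less where a joint would pass 70% of its speed; a pose out of reach is approached as far as the arm can. A call with a gripper value outside its range is refused whole. The fingers move at their own pace and stop on an object; "newtons" is the grip in N (left out, the last holds). Time passes only in rows, so rows that repeat a pose let the fingers close. It gives the time, the measured TCP pose, the force and the opening at its end, in the units of the state.
- env.get_state(): the state, without advancing time (a new reading comes with each control period).
- vision.camera(name): name is "scene" or "top" or "wrist"; returns a dict with "pixels" (384x512x3 uint8, red, green, blue), "camera_matrix" (3x3 intrinsics, pixels), "extrinsics" (4x4, takes a point from camera to world coordinates); the wrist camera has in their place "tool_from_camera" (4x4, takes a point from camera to tool coordinates, whose origin is the TCP and whose axes are the tool frame's). Camera axes: x right, y up, looking along -z (the intrinsics and any distortion apply to the point x, -y, -z); pixel columns grow to the right and rows downward; lengths in mm; the calibration is good to about 2 mm. A picture is of the moment at which its call begins: read the wrist's pose just before it. There is no depth.
- ticket.sign_off(): hands the job in, once; it reports no verdict.
The state is a dict: "time": time; "joint_pos": joint angles; "qd": joint speeds; "effort": joint torques, N m; "ee_pos": TCP position; "orientation": TCP orientation; "contact_force": force on the tool from outside, world axes, zero at the start; "ft_torque": the same for the moment, N m; "width": finger opening in mm.
Only numpy, scipy, OpenCV 4.12 (cv2) and the standard library are available. Lean on these libraries where they do the work, as an engineer would, in place of code of your own. Each camera call takes 0.05 s, during which the arm holds its last target. There are 200 camera calls.

## Working session

There is one attempt and no reset: what is moved stays moved. The work goes in short steps, Python scripts to look and compute and a tool call to move; the robot and the scene stay as the last step left them, time stands still between calls to the robot, and variables do not carry over. Pictures are saved under pics/ and viewed, about 8 in all and at most 12, crops included, and the job is handed in when it is done.

Besides the shell and the picture viewer there is one more tool, called after "Emit:" by a JSON object that holds its "api" and its "payload". step_arm: Moves the arm, as the interface text tells. Its arguments: {"type":"object","properties":{"commands":{"type":"array"},"newtons":{"type":"number"}},"required":["commands"]}

```bash
mkdir -p pics; python3 - <<'E'
from cell import env, vision, ticket
import cv2, json, numpy as np
s=env.get_state(); print({k:np.round(s[k],3).tolist() for k in s})
for n in("scene","top"):
    c=vision.camera(n); p=np.array(c["pixels"]); cv2.imwrite(f"pics/{n}0.png",cv2.resize(p[:,:,::-1],(768,576),interpolation=cv2.INTER_CUBIC))
    print(n,np.round(c["camera_matrix"],2).tolist(),np.round(c["extrinsics"],4).tolist(),[k for k in c])
E
```

```text
{'time': 0.0, 'joint_pos': [1.434, 0.502, -0.427, 1.551, 0.221, 1.138, -0.21], 'qd': [-0.0, -0.0, -0.002, -0.001, 0.003, 0.001, 0.002], 'effort': [0.0, -56.66, -5.816, -27.911, -0.069, 0.031, 0.0], 'ee_pos': [252.628, -598.134, 225.672], 'orientation': [-0.001, 0.833, -0.553, -0.001], 'contact_force': [0.488, 0.106, -0.141], 'ft_torque': [0.012, -0.02, -0.006], 'width': 91.274}
scene [[352.88, 0.0, 253.84], [0.0, 352.88, 192.68], [0.0, 0.0, 1.0]] [[0.8499, 0.4202, -0.3179, 308.9015], [-0.5268, 0.6664, -0.5275, -348.0846], [-0.0098, 0.6158, 0.7878, 784.1125], [0.0, 0.0, 0.0, 1.0]] ['pixels', 'camera_matrix', 'extrinsics']
top [[479.79, 0.0, 252.84], [0.0, 479.79, 198.38], [0.0, 0.0, 1.0]] [[0.0262, 0.9962, -0.0832, 515.0048], [-0.9995, 0.0274, 0.0135, 103.7554], [0.0157, 0.0829, 0.9964, 1067.0793], [0.0, 0.0, 0.0, 1.0]] ['pixels', 'camera_matrix', 'extrinsics']
```

View pics/scene0.png

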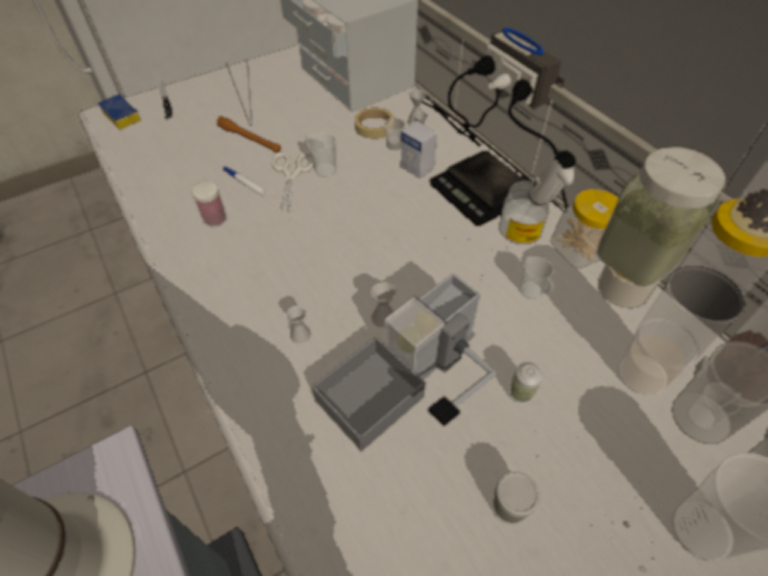

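View pics/top0.png

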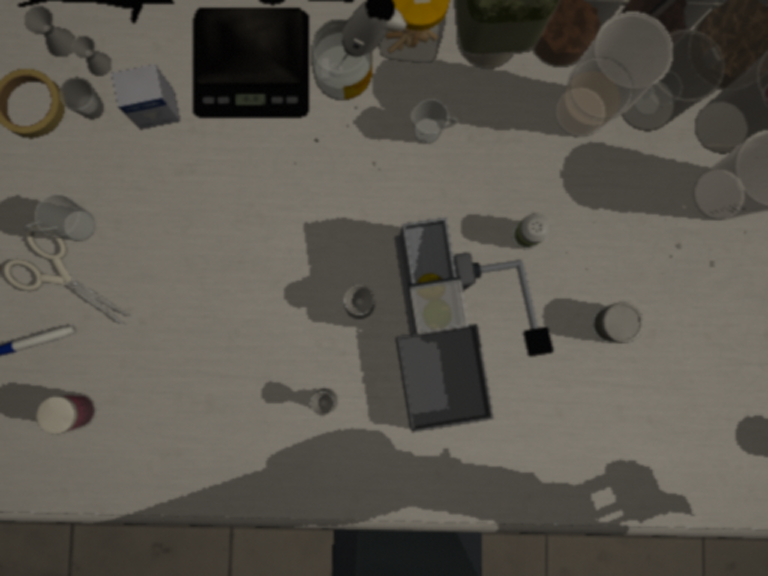

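The scene view shows the pad at about (444,410) and the tray in front of the chute. In the top view the pad is at (538,341), with tray rim corners near (397,337), (476,326), (492,415) and (411,430). These are pixels in the 768-wide pictures.

```bash
cat > h.py <<'E'
import numpy as np
from scipy.optimize import least_squares
from scipy.spatial.transform import Rotation as R
def proj(c,P):
    E=np.array(c["extrinsics"]);K=np.array(c["camera_matrix"])
    q=(np.atleast_2d(P)-E[:3,3])@E[:3,:3]; q=q*[1,-1,-1]
    u=q@K.T; return u[:,:2]/u[:,2:]
E
python3 - <<'E'
from h import *
from cell import env, vision
C={n:vision.camera(n) for n in("scene","top")}
pad=[-101,-125,113]
obs=[("top",pad,(538,341)),("scene",pad,(444,410)),
("top",[-64,58,50],(397,337)),("top",[-64,-58,50],(476,326)),("top",[-200,-58,50],(492,415)),("top",[-200,58,50],(411,430)),
("scene",[-200,58,50],(314,390)),("scene",[-200,-58,50],(362,443)),("scene",[-64,-58,50],(424,384)),
("top",[81,30,120],(402,224)),("top",[81,-30,120],(445,219)),("scene",[81,-30,120],(477,295)),("scene",[81,30,120],(452,277))]
def world(p,L): return R.from_euler('z',p[2]).apply(L)+[p[0],p[1],0]
f=lambda p: np.concatenate([(proj(C[n],world(p,np.array(L,float)))[0]-np.array(o)/1.5) for n,L,o in obs])
r=least_squares(f,[600,-50,0.1],loss='soft_l1'); print(r.x, np.round(f(r.x).reshape(-1,2),1).tolist())
print("pad model",world(r.x,np.array(pad,float)))
g=lambda P:np.concatenate([proj(C["top"],P)[0]-np.array((538,341))/1.5,proj(C["scene"],P)[0]-np.array((444,410))/1.5])
t=least_squares(g,[500,-100,113]);print("pad tri",t.x,np.round(t.fun,1))
th=r.x[2]
s=env.get_state(); Rt=R.from_quat(np.roll(s["orientation"],-1)).as_matrix();print(np.round(Rt,3).tolist())
# turn about tool z so tool x parallel to dispenser x (mod pi)
d=Rt.T@[np.cos(th),np.sin(th),0]; a=np.degrees(np.arctan2(d[1],d[0])); print("turn",a,"or",a-180*np.sign(a))
print("shift tool", Rt.T@(world(r.x,np.array(pad,float))-s["ee_pos"]))
E
```

```text
[6.18314061e+02 1.91237039e+01 1.88470339e-01] [[0.6, 0.1], [0.0, -0.1], [-0.3, 0.1], [0.9, -1.4], [1.3, 3.1], [1.0, 2.2], [-3.0, -1.7], [-2.0, -1.5], [0.9, -0.7], [-0.3, 0.5], [0.6, -0.9], [1.8, -0.6], [-0.3, -2.9]]
pad model [ 542.52213904 -122.58580382  113.        ]
pad tri [ 542.8481957  -121.98493899  111.08937039] [ 0.  -0.1 -0.1  0. ]
[[0.389, -0.921, -0.0], [-0.921, -0.389, 0.001], [-0.001, -0.0, -1.0]]
turn -77.88917411163258 or 102.11082588836742
shift tool [-325.30360774 -452.0619314   113.46565012]
```

Both estimates of the pad agree to 2 mm, at about (542.7, -122.3, 112). I'll move above it with the fingers shut and the jaw axis along the dispenser's x, which keeps the gripper body clear of the lid.

Emit:
{"api": "step_arm", "payload": {"commands": [[0, -27, -38, 0, -6.5], [0, -54, -75, 0, -13], [0, -82, -113, 0, -20], [0, -109, -151, 0, -26], [0, -136, -189, 0, -33], [0, -163, -226, 5, -39], [0, -190, -264, 10, -46], [0, -217, -302, 15, -52], [0, -245, -339, 20, -59], [0, -272, -377, 25, -65], [0, -299, -415, 30, -72], [0, -325, -452, 35, -78]]}}

```text
time: 1.7
ee_pos: [543.2, -121.8, 191.3]
orientation: [-0.0, 0.995, 0.097, -0.0]
contact_force: [1.1, -0.6, 0.0]
width: 0.3
```

Emit:
{"api": "step_arm", "payload": {"commands": [[0, 0, 0, 0, 0], [0, 0, 0, 0, 0]]}}

```text
time: 1.95
ee_pos: [542.8, -122.3, 191.0]
orientation: [-0.0, 0.995, 0.096, -0.001]
contact_force: [-0.6, -1.1, 0.7]
width: 0.4
```

```bash
cat > st.py <<'E'
from h import *
from cell import env, vision
import cv2,sys
s=env.get_state(); Rt=R.from_quat(np.roll(s["orientation"],-1)).as_matrix()
print(s["time"],np.round(s["ee_pos"],1),np.round(s["contact_force"],1),s["width"],np.round(s["joint_pos"],2))
th=.188; d=Rt.T@[np.cos(th),np.sin(th),0]; print("turn",np.degrees(np.arctan2(d[1],d[0])),"tool z",Rt[:,2])
print("shift",Rt.T@(np.array([542.7,-122.3,112])-s["ee_pos"]))
for n in sys.argv[2:]:
    p=np.array(vision.camera(n)["pixels"])[:,:,::-1]
    if n=="scene": p=p[150:330,180:400]
    if n=="top": p=p[120:310,230:420]
    p=cv2.resize(p,None,fx=3,fy=3,interpolation=cv2.INTER_CUBIC) if n!="wrist" else p
    cv2.imwrite(f"pics/{n}{sys.argv[1]}.png",p)
E
python3 st.py 1 scene wrist
```

```text
1.95 [ 542.8 -122.3  191. ] [-0.6 -1.1  0.7] 0.4257859965819007 [ 0.84  0.48 -0.86  1.81  0.41  1.04  0.02]
turn 0.300008211540939 tool z [-1.27818499e-03  5.79067569e-04 -9.99999015e-01]
shift [-5.75728483e-02  5.54019504e-02  7.90180379e+01]
```

View pics/scene1.png

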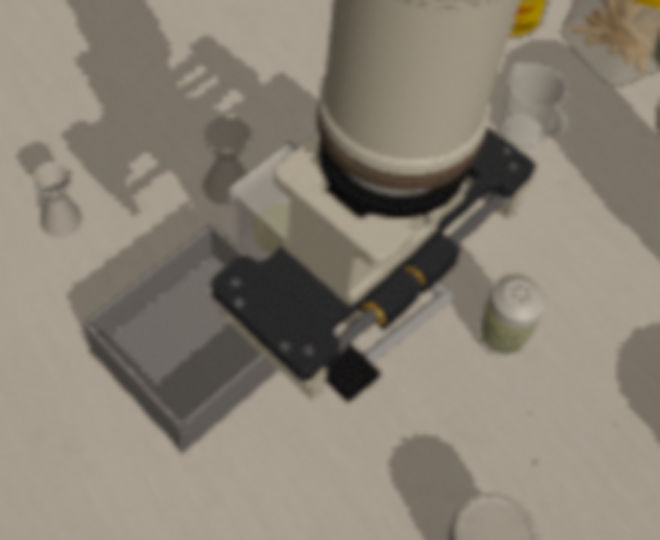

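View pics/wrist1.png

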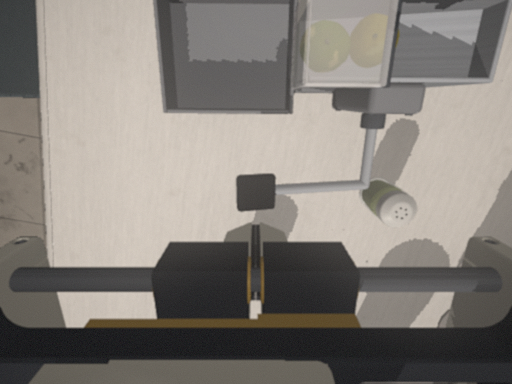

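The wrist view shows the pad at (256,192) px, with the limes behind the clear lid at (327,45) and (370,40). The scene crop shows the fingers above the pad. I'll check where the camera sits relative to the lid and check the pad position from this close view.

```bash
python3 - <<'E'
from h import *
from cell import env, vision
s=env.get_state(); Rt=R.from_quat(np.roll(s["orientation"],-1)).as_matrix()
c=vision.camera("wrist"); T=np.array(c["tool_from_camera"]); print(np.round(T,2).tolist())
K=np.array(c["camera_matrix"])
r=np.linalg.inv(K)@[256,191,1]*[1,-1,-1]; o=Rt@T[:3,3]+s["ee_pos"]; d=Rt@T[:3,:3]@r
print("cam world",o, "pad at z112",o+d*(112-o[2])/d[2])
E
```

```text
[[1.0, -0.0, -0.0, 0.86], [-0.0, -0.95, -0.31, -84.44], [-0.0, 0.31, -0.95, -155.91], [0.0, 0.0, 0.0, 1.0]]
cam world [527.57770421 -40.50835998 347.08009877] pad at z112 [ 543.09703997 -117.29150253  112.        ]
```

The camera housing sits 84 mm out on the lid side. Fully pressed, it would be only about 20 mm above the raised lid's highest point. Turning the tool about 33° moves it away, so I'll do that while descending to just above the pad.

Emit:
{"api": "step_arm", "payload": {"commands": [[0, 0, -1, 10, 8], [0, 0, -1, 25, 16], [0, 0, -1, 40, 25], [0, 0, -1, 55, 33], [0, 0, -1, 65, 33], [0, 0, -1, 65, 33]]}}

```text
time: 2.85
ee_pos: [541.6, -123.4, 125.7]
orientation: [0.0, 0.982, -0.191, -0.001]
contact_force: [-0.3, -0.3, 0.7]
width: 0.0
```

Emit:
{"api": "step_arm", "payload": {"commands": [[0, 0, 0, 4, 0], [0, 0, 0, 8, 0], [0, 0, 0, 12, 0], [0, 0, 0, 16, 0], [0, 0, 0, 20, 0], [0, 0, 0, 20, 0]]}}

```text
time: 3.6
ee_pos: [541.4, -123.5, 105.4]
orientation: [0.0, 0.982, -0.191, -0.001]
contact_force: [-1.2, -0.2, 2.7]
width: 0.5
```

```bash
python3 st.py 2 scene wrist
```

```text
3.6 [ 541.4 -123.5  105.4] [-1.2 -0.2  2.7] 0.5343072735419122 [ 0.69  0.55 -0.66  1.88  0.43  0.87 -0.57]
turn -32.75407154242336 tool z [-2.57242726e-03 -4.71704908e-05 -9.99996690e-01]
shift [ 0.71569655 -1.57097402 -6.61893927]
```

View pics/wrist2.png

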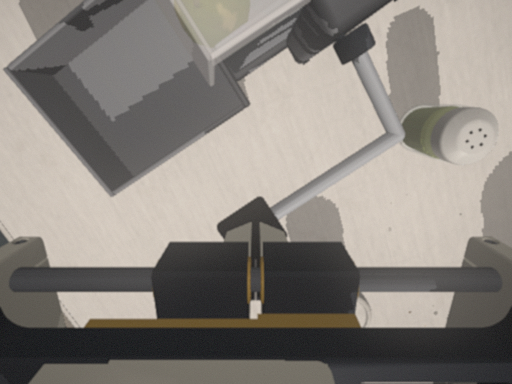

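The fingertip is on the pad near (255,235), within its edges, with about 3 N contact. Next I'll press on.

Emit:
{"api": "step_arm", "payload": {"commands": [[0, 0, 0, 4, 0], [0, 0, 0, 8, 0], [0, 0, 0, 12, 0], [0, 0, 0, 16, 0], [0, 0, 0, 20, 0], [0, 0, 0, 24, 0], [0, 0, 0, 28, 0], [0, 0, 0, 32, 0], [0, 0, 0, 36, 0], [0, 0, 0, 39, 0], [0, 0, 0, 39, 0]]}}

```text
time: 5.08
ee_pos: [541.7, -123.3, 66.5]
orientation: [0.0, 0.982, -0.191, -0.001]
contact_force: [-2.5, -0.9, 4.0]
width: 0.7
```

```bash
python3 st.py 3 wrist scene
```

```text
5.075 [ 541.7 -123.3   66.5] [-2.5 -0.9  4. ] 0.7372144409756238 [ 0.66  0.6  -0.63  1.9   0.48  0.8  -0.61]
turn -32.7450206914093 tool z [-1.94594244e-03  2.16945401e-04 -9.99998083e-01]
shift [  0.46426751  -1.22843221 -45.49884421]
```

View pics/wrist3.png

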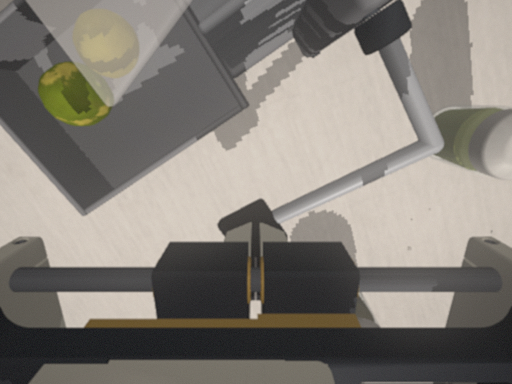

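The lid is up. One lime is at (75,93) in the tray and the second, at (105,42), shows through the lid. I'll hold the lever down and look again to see that both have settled.

Emit:
{"api": "step_arm", "payload": {"commands": [[0, 0, 0, 2, 0], [0, 0, 0, 3, 0], [0, 0, 0, 3, 0], [0, 0, 0, 3, 0], [0, 0, 0, 3, 0], [0, 0, 0, 3, 0], [0, 0, 0, 3, 0], [0, 0, 0, 3, 0], [0, 0, 0, 3, 0], [0, 0, 0, 3, 0], [0, 0, 0, 3, 0], [0, 0, 0, 3, 0]]}}

```text
time: 6.68
ee_pos: [542.0, -123.2, 63.8]
orientation: [0.0, 0.982, -0.191, -0.001]
contact_force: [-0.7, 0.6, 5.0]
width: 0.7
```

```bash
python3 st.py 4 wrist scene top; python3 -c "
import cv2,numpy as np
a=cv2.imread('pics/wrist4.png')[:260,:260];b=cv2.imread('pics/scene4.png');b=cv2.resize(b,None,fx=.8,fy=.8)
h=max(a.shape[0],b.shape[0]);p=lambda i:np.pad(i,((0,h-i.shape[0]),(0,0),(0,0)))
cv2.imwrite('pics/c4.png',np.hstack([p(a),p(b)]))"
```

```text
6.675 [ 542.  -123.2   63.8] [-0.7  0.6  5. ] 0.6503081392543347 [ 0.66  0.6  -0.62  1.9   0.49  0.79 -0.61]
turn -32.74544434163417 tool z [-1.37937671e-03  1.88488542e-04 -9.99999031e-01]
shift [  0.24123851  -1.09399461 -48.18359234]
```

View pics/c4.png

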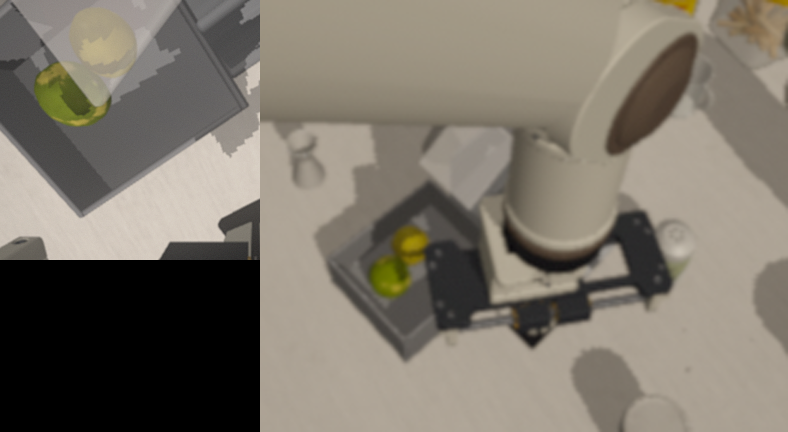

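Both limes are at rest in the tray, and the second picture shows them clearly at (390,275) and (410,245). I'll ease the lever up at 20 mm/s.

Emit:
{"api": "step_arm", "payload": {"commands": [[0, 0, 0, -2, 0], [0, 0, 0, -4, 0], [0, 0, 0, -6.5, 0], [0, 0, 0, -9, 0], [0, 0, 0, -11.5, 0], [0, 0, 0, -14, 0], [0, 0, 0, -16.5, 0], [0, 0, 0, -19, 0], [0, 0, 0, -21.5, 0], [0, 0, 0, -24, 0], [0, 0, 0, -26.5, 0], [0, 0, 0, -29, 0]]}}

```text
time: 8.32
ee_pos: [542.9, -123.0, 93.3]
orientation: [-0.0, 0.982, -0.191, 0.0]
contact_force: [-0.6, -0.5, 4.8]
width: 0.3
```

Emit:
{"api": "step_arm", "payload": {"commands": [[0, 0, 0, -2.5, 0], [0, 0, 0, -5, 0], [0, 0, 0, -7, 0], [0, 0, 0, -9, 0], [0, 0, 0, -11, 0], [0, 0, 0, -13, 0], [0, 0, 0, -15, 0], [0, 0, 0, -17, 0], [0, 0, 0, -18, 0], [0, 0, 0, -18, 0]]}}

```text
time: 9.57
ee_pos: [542.9, -123.0, 111.3]
orientation: [-0.0, 0.982, -0.19, 0.0]
contact_force: [3.4, 0.7, 3.0]
width: 0.6
```

Still in contact, so I'll continue up the last few mm slowly, then retreat.

Emit:
{"api": "step_arm", "payload": {"commands": [[0, 0, 0, -1, 0], [0, 0, 0, -2, 0], [0, 0, 0, -3, 0], [0, 0, 0, -4, 0], [0, 0, 0, -5, 0], [0, 0, 0, -6, 0], [0, 0, 0, -7, 0], [0, 0, 0, -8, 0], [0, 0, 0, -9, 0], [0, 0, 0, -10, 0], [0, 0, 0, -12, 0], [0, 0, 0, -12, 0]]}}

```text
time: 11.08
ee_pos: [543.0, -123.1, 123.5]
orientation: [-0.0, 0.982, -0.191, 0.0]
contact_force: [0.9, 0.1, -0.3]
width: 0.3
```

Emit:
{"api": "step_arm", "payload": {"commands": [[0, 0, 0, -10, 0], [0, 0, 0, -30, 0], [0, 0, 0, -60, 0], [0, 0, 0, -90, 0], [0, 0, 0, -110, 0], [0, 0, 0, -110, 0], [0, 0, 0, -110, 0]]}}

```text
time: 11.95
ee_pos: [542.3, -123.2, 232.8]
orientation: [-0.0, 0.982, -0.191, -0.0]
contact_force: [-0.2, 0.7, 0.7]
width: 0.1
```

```bash
python3 st.py 5 wrist top
```

```text
11.95 [ 542.3 -123.2  232.8] [-0.2  0.7  0.7] 0.055046663771665345 [ 0.77  0.39 -0.75  1.78  0.29  1.1  -0.46]
turn -32.744176370414976 tool z [-4.81565891e-04  3.28673148e-04 -9.99999830e-01]
shift [ 1.09741510e-01 -9.43108167e-01  1.20838119e+02]
```

View pics/wrist5.png

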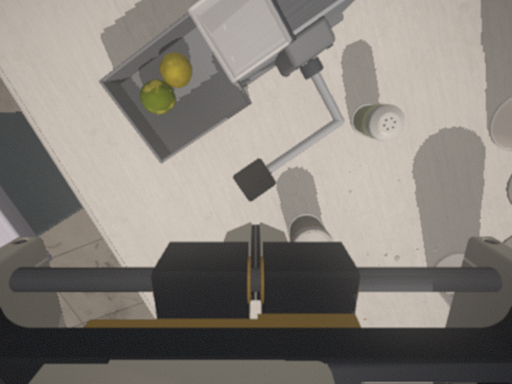

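The lid is shut, the lever is back up at (254,180), and both limes are in the tray at (158,97) and (176,70). The chute is empty, nothing has shifted, and the robot is clear. I'll hand the job in.

```bash
python3 -c "
from cell import ticket
print(ticket.sign_off())"
```

```text
the job is handed in; nothing more can be done
None
```

I pressed the lever down about 50 mm with the closed fingertips and held it there until both limes lay still in the tray. I then eased it up at about 20 mm/s, slowing to about 8 mm/s over the last few millimetres, and backed off to 233 mm above the table. It took about 12 s.

- **Contact:** The force read 4.8 N halfway up and 3.0 N at 111 mm, near the end of the lift. It was zero once clear of the pad. I did not measure the lid's speed directly.
- **Last picture:** It shows the lid shut, the lever up, both limes in the tray and the chute empty. The objects in view looked unmoved. The two jiggers on the far side of the chute were out of that view, and I did not check them afterwards.
- **Disagreement:** The wrist camera put the pad about 5 mm further left than the scene and top cameras did. I pressed close to the scene and top value, and the fingertip stayed on the pad throughout.

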